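# Set the end float of a label-roll spindle

### The job

The spindle of the blue label-roll stand has too much end float: feel it first by gently pushing the spindle in by its black knob until the orange collar bears on the bearing, then drawing it out until it meets the hidden stop in the brake. With the spindle drawn out, slide the orange collar along it so that about 2.5 mm of end float is left. Let go of the collar and check with the knob, gently in until the collar bears and out again to the stop, and leave the spindle drawn out, without forcing either stop or disturbing the things around.

Things in the scene. Friction and masses are not known exactly. Their poses are not given: they have to be found in the camera images.
- stand: Label-roll stand bolted down: grey base 130 x 200 mm, two blue side plates 74 mm wide, up to 128 mm high, 150 mm apart, a level 12 mm steel spindle through both, a white roll 90 mm in diameter between them. Origin: on the table, midway between the plates, under the spindle. The spindle lies along the stand's y axis, 100 mm above the table; +y is the knob side (out), -y the brake side (in).
- bearing: Brass bearing boss, 38 mm in diameter, outside the +y plate. Origin: centre of its outer flat face, on the spindle's axis, 80 mm out (+y) from the stand's origin; axes as the stand's. The orange collar lands on this face when the spindle is pushed in. The contact gives about 0.5 mm at 10 N; do not load it with more than 25 N.
- brake: Grey round brake housing, 68 mm in diameter, 60 mm long, outside the -y plate. Origin: centre of its face on that plate, 88 mm in (-y) from the stand's origin; axes as the stand's. Inside, unseen, a stop meets the spindle's shoulder when it is drawn out; its place varies by up to 12 mm from case to case. It gives a few tenths of a mm at 10 N; do not load it with more than 25 N.
- spindle: The spindle with roll and knob (about 0.6 kg). It slides along the stand's y axis only and does not turn. Origin: on its axis, in the middle of the roll; axes as the stand's. The brake drags on it: it takes about 9 N to slide it in or out, and it stays where it is left. It starts between its stops, up to 20 mm from each.
- knob (a point): Centre of the spindle's black knob, 34 mm in diameter, 30 mm long, on the spindle's axis, 161 mm out (+y) from the spindle's origin. Free all round: pinch it from above, across the axis.
- collar: Orange collar on the spindle: flange 44 mm in diameter, 6 mm thick, then a hub 30 mm in diameter, 24 mm long towards the knob. Origin: centre of the flange face towards the bearing; axes as the stand's. Its y in the bearing's frame is the gap; with the spindle on its outer stop that gap is the end float, 8 to 30 mm at first. A rubber ring holds it: it rides with the spindle.
- collar_hub (a point): Middle of the collar's hub, on the axis, 18 mm out (+y) from the flange face: pinch it here from above. About 6 N slides the collar along the spindle, less than the brake's drag, so the spindle stays put while the collar is slid; but pushing the knob in with over 6 N more than the drag once the collar bears makes the collar slip outward.
- carton: Yellow carton, 108 x 153 x 60 mm, closed, beyond the stand. Origin: centre of its underside. Leave it alone.
- packet: Small white packet with a green band, 45 x 110 x 22 mm, lying flat. Origin: centre of its underside. Leave it alone.
- spare_roll: Spare label roll standing on its end, 84 mm in diameter, 50 mm high. Origin: centre of its underside. Leave it alone.
- mug: Blue mug, 76 mm in diameter, 88 mm high. Origin: centre of its underside. Leave it alone.

How it is judged (in metres and radians):
On the way, in this order (a step that is already met when the one before it is completed fails the run):
1. the spindle has been pushed in, the collar untouched, until the collar bears on the bearing (over 1.5 N) (contact force between collar and bearing above 1.5 N and contact force between the fingers and collar below 0.5 N), for 0.06 s.
2. the spindle has been drawn out on to its stop in the brake (over 2 N) (contact force between spindle and brake above 2 N), for 0.06 s.
3. the collar has been slid by the fingers to within 4.5 mm of the bearing (contact force between the fingers and collar above 1 N and y of collar in the frame of bearing below 0.0045 m), for 0.06 s.
4. with the collar let go, the spindle has been pushed in until the collar bears on the bearing again (over 1.5 N) (all of step 1), for 0.06 s.
5. with the collar let go, the spindle has been drawn out on to its stop again (over 2 N) and the gap at the collar, which is now the end float, is 1 to 4 mm (contact force between spindle and brake above 2 N and contact force between the fingers and collar below 0.5 N and y of collar in the frame of bearing between 0.001 and 0.004 m), for 0.06 s.
At the end, for the whole second after the job is handed in: The spindle is left drawn out and at rest with a gap of 1 to 4 mm between the orange collar and the bearing, and the carton, packet, spare roll and mug are within 20 mm of where they stood (y of collar in the frame of bearing between 0.001 and 0.004 m and linear speed of spindle below 0.005 m/s and distance of each of carton, packet, spare_roll, mug from where it was at the start of the episode below 0.02 m); the robot touches nothing.
It fails at once if the stop inside the brake is forced (over 25 N) (contact force between spindle and brake above 25 N).
It fails at once if the collar is forced against the bearing (over 25 N) (contact force between collar and bearing above 25 N).
It fails at once if the carton, packet, spare roll or mug is knocked away (over 30 mm) (distance of any of carton, packet, spare_roll, mug from where it was at the start of the episode above 0.03 m).
It also fails if it takes over 72 s, if anything falls off the work surface, if the arm or the gripper's body presses on something with over 40 N, if the wrist force passes 120 N, or if a joint passes its speed limit or range.

### The arm

A 7-joint arm with a two-finger parallel gripper is mounted at the origin on the work surface. World frame = base frame: x ahead of the robot, y to its left, z up, the work surface at z = 0. Lengths are in m, angles in degrees, forces in N, time in s.
With the tool pointing down it reaches from about 0.425 to 0.95 m from the base axis. Payload 4.7 kg.
Tool frame: the origin (TCP) lies between the finger pads; the fingertips stand 25 mm ahead of it and the grasp point (between the pads) lies 6 mm ahead of it; z points along the fingers, y is the line along which they close (so a half turn about z gives the same grasp; the last joint's range is limited). The gripper opens to 87 mm and grips with 3 to 60 N. Pads are 19 mm wide; open, the fingers measure 117 mm over their backs; the gripper's body (75 mm by 190 mm) begins 51 mm behind the grasp point.
Start: joints at [-67.489, 26.849, -2.785, 87.806, 1.381, 65.374, -4.715], TCP at [0.276, 0.616, 0.248] pointing down, gripper open.
Joint ranges: [-148.3, 148.3], [-19.14, 114.17], [-79.39, 73.82], [5.75, 140.21], [-59.74, 239.74], [12.07, 113.84], [-152.46, 152.46]. Speed limits (degrees/s): [147.25, 147.25, 180, 180, 180, 180, 180].

### API

Orientations are given as a 3x3 rotation matrix whose columns are the frame's x, y, z axes.
In Python, from station import env, cams, nets gives the robot as it stands.
- The arm moves only by the tool move_arm, never from a script. Its argument "steps" is one flat list of numbers, 7 for each row, row after row: the gripper command: -1 is shut, 1 is fully open, values between are in proportion, then the shift along the world's x, y, z in cm, then the turn, a rotation vector about the world's x, y, z in degrees. In form: [jaw, x, y, z, wx, wy, wz, jaw, x, y, z, wx, wy, wz, ...]. A call has 1 to 10 rows; each row shifts and turns the commanded pose from where the row before left it; what a row does not reach is not made up. A row lasts 1/8 s, in which the tool goes at most 62.5 mm and 10.7 degrees, less where a joint would pass 70% of its speed; a pose out of reach is approached as far as the arm can. A call with a gripper value outside its range is refused whole. The fingers move at their own pace and stop on an object; the grip force is fixed at half the most. Time passes only in rows, so rows that do not move let the fingers close. It gives the time, the measured TCP pose, the force, the opening and the grip force at its end, in the units of the state.
- env.read_state(): the state, without advancing time (a new reading comes with each control period).
- cams.snapshot(name): name is "scene" or "top" or "wrist"; returns the picture (384x512x3 uint8, blue, green, red); there is no depth.
- cams.camera_info(name): a dict with "vfov" (degrees; the focal length in pixels is half the picture's height over the tangent of half this angle, whatever the lens; pixels are square), "cx", "cy" (the principal point, pixels), "k1" (the pictures are not rectified: a ray, as slopes to the right and down, at radius r is drawn at 1 + k1 r^2 times it, then the intrinsics apply), "cam_to_world" (4x4, takes a point from camera to world coordinates); the wrist camera has in their place "tool_from_camera" (4x4, takes a point from camera to tool coordinates, whose origin is the TCP and whose axes are the flange's). Camera axes: x right, y down, z forward; pixel columns grow to the right and rows downward; lengths in m; the calibration is good to about 2 mm. A picture is of the moment at which its call begins: read the wrist's pose just before it. camera_info takes no time and is no camera call.
- env.sign_off(): hands the job in; it is judged then, once.
Trained networks look in the newest picture that a camera, given by its name, has taken for a name from the list of things; names that differ only in an ending like _2 or _b are one class to them, and where a whole thing is asked for, a point or a joint stands for the part that bears it (a point fixed in the world has none). Each returns a list of dicts, best first, with "confidence" (0 to 1); they miss things now and then, are a little off and sometimes report something else, mostly with a low value. They report only what shows in the picture. A call takes as long as a camera call.
- nets.recognise(camera, label): "location" ([row, column] in pixels, amid what is visible of it).
The state is a dict: "time": time; "joint_pos": joint angles; "joint_vel": joint speeds; "effort": joint torques, N m; "position": TCP position; "ee_rot": TCP orientation; "contact_force": force on the tool from outside, world axes, zero at the start; "wrist_torque": the same for the moment, N m; "finger_gap": finger opening in m; "finger_force": force on a finger pad.
Only numpy, scipy, OpenCV 4.12 (cv2) and the standard library are available. Lean on these libraries where they do the work, as an engineer would, in place of code of your own. Each camera call takes 0.05 s, during which the arm holds its last target. There are 200 camera calls.

## Working session

There is one attempt and no reset: what is moved stays moved. The work goes in short steps, Python scripts to look and compute and a tool call to move; the robot and the scene stay as the last step left them, time stands still between calls to the robot, and variables do not carry over. Pictures are saved under pics/ and viewed, at most 10 in all, crops included, and the job is handed in when it is done.

Besides the shell and the picture viewer there is one more tool, called after "Call:" by a JSON object that holds its "api" and its "payload", one argument or row to a line. move_arm: Moves the arm, as the interface text tells. Its arguments: {"type":"object","properties":{"steps":{"type":"array"}},"required":["steps"]}

```bash
mkdir -p pics; cat > h.py <<'E'
import numpy as np, cv2
from station import env,cams,nets
def info(n):
    i=cams.camera_info(n); f=192/np.tan(np.radians(i['vfov'])/2)
    return i,f
def T(n,st=None):
    i,f=info(n)
    if 'cam_to_world' in i: return np.array(i['cam_to_world'])
    W=np.eye(4); W[:3,:3]=np.array(st['ee_rot']); W[:3,3]=st['position']
    return W@np.array(i['tool_from_camera'])
def ray(n,rc,st=None):
    i,f=info(n); d=np.array([(rc[1]-i['cx'])/f,(rc[0]-i['cy'])/f]); u=d.copy()
    for _ in range(30): u=d/(1+i['k1']*(u@u))
    M=T(n,st); v=M[:3,:3]@np.array([u[0],u[1],1]); return M[:3,3],v/np.linalg.norm(v)
def onz(n,rc,z,st=None):
    o,v=ray(n,rc,st); return o+v*(z-o[2])/v[2]
def proj(n,P,st=None):
    i,f=info(n); M=np.linalg.inv(T(n,st)); p=M[:3,:3]@np.array(P)+M[:3,3]; u=p[:2]/p[2]; u=u*(1+i['k1']*(u@u))
    return np.array([i['cy']+f*u[1],i['cx']+f*u[0]])
def tri(obs):
    A=np.zeros((3,3));b=np.zeros(3)
    for o,v in obs:
        Pm=np.eye(3)-np.outer(v,v);A+=Pm;b+=Pm@o
    return np.linalg.solve(A,b)
E
python3 - <<'E'
from h import *
np.set_printoptions(precision=4,suppress=True)
for n in ['scene','top']:
    im=cams.snapshot(n); cv2.imwrite(f'pics/{n}0.png',im)
H={'knob':.1,'collar_hub':.1,'collar':.1,'bearing':.1,'brake':.1,'spindle':.1,'carton':.03,'packet':.011,'spare_roll':.025,'mug':.044}
for k,z in H.items():
    r={n:nets.recognise(n,k)[:2] for n in ['scene','top']}
    for n in r:
        for d in r[n]: print(k,n,np.round(d['location']),round(d['confidence'],2),onz(n,d['location'],z))
    if r['scene'] and r['top']: print('   tri',tri([ray(n,r[n][0]['location']) for n in r]))
print(env.read_state())
E
```

```text
knob scene [167. 244.] 0.7 [0.5084 0.0116 0.1   ]
knob top [199. 281.] 0.74 [ 0.515 -0.006  0.1  ]
   tri [0.5108 0.0017 0.0964]
collar_hub scene [198. 258.] 0.8 [0.5495 0.0914 0.1   ]
collar_hub scene [239. 208.] 0.41 [0.699  0.0807 0.1   ]
collar_hub top [187. 240.] 0.54 [0.545  0.0942 0.1   ]
   tri [0.5469 0.0923 0.0966]
collar scene [200. 261.] 0.58 [0.5475 0.1005 0.1   ]
collar top [184. 239.] 0.7 [0.5511 0.0967 0.1   ]
   tri [0.5494 0.0988 0.1016]
bearing scene [191. 250.] 0.94 [0.548  0.0683 0.1   ]
bearing top [196. 251.] 0.65 [0.522 0.067 0.1  ]
   tri [0.5312 0.0616 0.0671]
brake scene [120. 216.] 0.86 [ 0.4539 -0.1333  0.1   ]
brake scene [198. 258.] 0.22 [0.5483 0.0919 0.1   ]
brake top [220. 324.] 0.77 [ 0.46   -0.1131  0.1   ]
   tri [ 0.4614 -0.1154  0.1202]
spindle scene [164. 245.] 0.57 [0.5016 0.0082 0.1   ]
spindle scene [131. 267.] 0.3 [ 0.3916 -0.0179  0.1   ]
spindle top [198. 278.] 0.65 [0.5157 0.0003 0.1   ]
   tri [0.5101 0.007  0.1117]
carton scene [185. 176.] 0.7 [ 0.6301 -0.1086  0.03  ]
carton top [165. 314.] 0.6 [ 0.6187 -0.1032  0.03  ]
carton top [22
[... 558 characters left out ...]
 ]
mug top [149. 258.] 0.15 [0.66   0.0475 0.044 ]
   tri [0.5301 0.3579 0.0539]
{'time': 1.1, 'joint_pos': array([-67.4897,  26.848 ,  -2.7849,  87.8041,   1.3817,  65.3745,
        -4.716 ]), 'joint_vel': array([ 0.0311,  0.014 ,  0.0117, -0.0157,  0.0499, -0.0728, -0.1175]), 'effort': array([ -0.    , -50.7844,  -0.0808, -23.6453,  -0.0612,   0.0312,
         0.    ]), 'position': array([0.2763, 0.6159, 0.2476]), 'ee_rot': array([[-0.9124,  0.4094,  0.    ],
       [ 0.4094,  0.9124,  0.0001],
       [ 0.    ,  0.0001, -1.    ]]), 'contact_force': array([-0.1695,  0.2466, -0.7961]), 'wrist_torque': array([-0.0075, -0.0217,  0.0207]), 'finger_force': 0.0, 'finger_gap': 0.08684257661158432}
```

View pics/scene0.png

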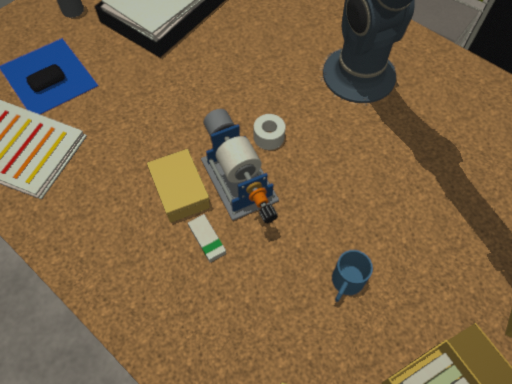

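```bash
python3 - <<'E'
import cv2
im=cv2.imread('pics/top0.png'); cv2.imwrite('pics/topc.png',cv2.resize(im[140:270,180:350],None,fx=4.5,fy=4.5,interpolation=cv2.INTER_CUBIC))
E
```

```text
(no output)
```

View pics/topc.png

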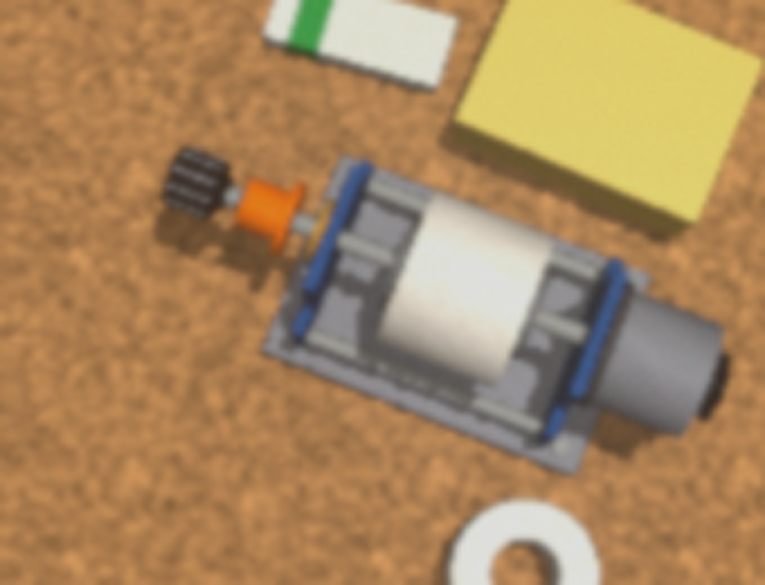

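The top crop shows the knob at about (197,182), the collar hub at (265,208), the flange face near x≈292, the bearing face near x≈318 and the brake at (650,360). The carton is on the far side of the stand and nothing stands near the knob.

```bash
python3 - <<'E'
from h import *
np.set_printoptions(precision=4,suppress=True)
P=lambda x,y,z=.1: onz('top',[140+y/4.5,180+x/4.5],z)
k,h,b=P(197,182),P(265,208),P(650,360); d=k-b; d/=np.linalg.norm(d)
print('knob',k,'hub',h,'brake',b,'dir',d,np.degrees(np.arctan2(d[1],d[0])))
for p in [(292,220),(318,228)]: print((P(*p)-k)@d)
print((h-k)@d)
ty=np.array([d[1],-d[0]])
c=np.array(env.read_state()['ee_rot'])[:2,1]
a=np.degrees(np.arctan2(c[0]*ty[1]-c[1]*ty[0],c@ty)); print('turn',a,a+180)
E
```

```text
knob [0.5616 0.1359 0.1   ] hub [0.5467 0.098  0.1   ] brake [ 0.461  -0.1135  0.1   ] dir [0.374  0.9274 0.    ] 68.03954505291979
-0.057266600784485325
-0.07236194215690366
-0.04077950241392137
turn -87.79494500832413 92.20505499167587
```

Call:
{"api": "move_arm", "payload": {
  "steps": [1,3.0,-5.0,0,0,0,-9.5,1,3.0,-5.0,0,0,0,-9.5,1,3.0,-5.0,0,0,0,-9.5,1,3.0,-5.0,0,0,0,-9.5,1,3.0,-5.0,0,0,0,-9.5,1,3.0,-5.0,0,0,0,-9.5,1,3.0,-5.0,0,0,0,-9.5,1,3.0,-5.0,0,0,0,-9.5,1,3.0,-5.0,0,0,0,-9.5,1,1.5,-3.0,0,0,0,-2.3]
}}

```text
time: 2.35
position: [0.5627, 0.1324, 0.248]
ee_rot: [[0.38, 0.925, 0.001], [0.925, -0.38, -0.001], [-0.0, 0.002, -1.0]]
contact_force: [-0.9, 0.8, 0.2]
finger_gap: 0.0873
finger_force: 0.0
```

```bash
python3 - <<'E'
from h import *
np.set_printoptions(precision=4,suppress=True)
st=env.read_state(); im=cams.snapshot('wrist'); cv2.imwrite('pics/w1.png',cv2.resize(im,None,fx=1.5,fy=1.5))
print(st['position'],st['ee_rot'],st['time'],st['contact_force'])
for k in ['knob','collar_hub','collar','bearing','brake','spindle']:
    for d in nets.recognise('wrist',k)[:2]: print(k,np.round(d['location']),round(d['confidence'],2),onz('wrist',d['location'],.1,st))
for P in [(.5616,.1359,.1),(.5467,.098,.1)]: print(proj('wrist',P,st))
E
```

```text
[0.5627 0.1324 0.248 ] [[ 0.3795  0.9252  0.0014]
 [ 0.9252 -0.3795 -0.0009]
 [-0.0003  0.0017 -1.    ]] 2.35 [-0.9112  0.8311  0.2163]
knob [227. 250.] 0.62 [0.5427 0.0908 0.1   ]
knob [242. 251.] 0.58 [0.5373 0.0739 0.1   ]
collar_hub [226. 252.] 0.78 [0.5459 0.0919 0.1   ]
collar [227. 252.] 0.83 [0.5447 0.0907 0.1   ]
bearing [244. 243.] 0.86 [0.5275 0.0748 0.1   ]
spindle [239. 250.] 0.68 [0.5371 0.0779 0.1   ]
spindle [313. 175.] 0.28 [0.414  0.0216 0.1   ]
[184.905  250.3022]
[220.5265 250.9683]
```

View pics/w1.png

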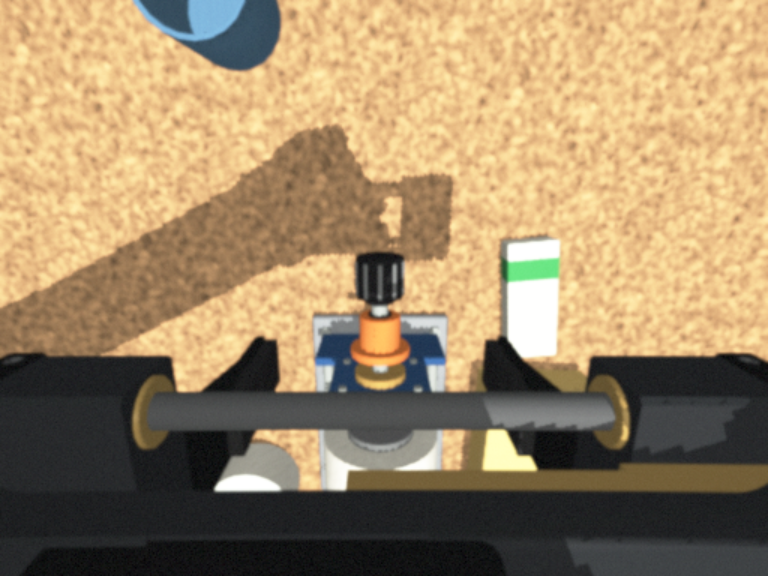

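The view is well aligned: the knob is at (380,278), the hub at (380,330) and the flange at (380,352), all in one column, so the yaw is right. I'm descending on the knob and gripping it.

Call:
{"api": "move_arm", "payload": {
  "steps": [1,0.2,0.2,-5,0,0,0,1,0,0,-5,0,0,0,1,0,0,-4.2,0,0,0,1,0,0,0,0,0,0,-1,0,0,0,0,0,0,-1,0,0,0,0,0,0,-1,0,0,0,0,0,0,-1,0,0,0,0,0,0,-1,0,0,0,0,0,0]
}}

```text
time: 3.82
position: [0.5634, 0.1379, 0.1059]
ee_rot: [[0.374, 0.927, 0.001], [0.927, -0.374, 0.0], [0.0, 0.0, -1.0]]
contact_force: [-0.1, 0.7, 0.5]
finger_gap: 0.045
finger_force: 0.0
```

```bash
cat > s.py <<'E'
from h import *
np.set_printoptions(precision=4,suppress=True)
d=np.array([.374,.9274,0]); st=env.read_state()
print(st['time'],st['position'],'along',st['position']@d,'F',st['contact_force'],'Fd',np.array(st['contact_force'])@d,'gap',st['finger_gap'],st['finger_force'])
E
python3 s.py
```

```text
3.825 [0.5634 0.1379 0.1059] along 0.3386129574670731 F [-0.0879  0.7254  0.5454] Fd 0.639882704147137 gap 0.04499978198804644 0.0
```

Call:
{"api": "move_arm", "payload": {
  "steps": [-1,0,0,0,0,0,0,-1,0,0,0,0,0,0,-1,0,0,0,0,0,0]
}}

```text
time: 4.2
position: [0.5642, 0.1375, 0.1057]
ee_rot: [[0.375, 0.927, 0.002], [0.927, -0.375, -0.0], [0.0, 0.002, -1.0]]
contact_force: [2.8, -1.7, -2.7]
finger_gap: 0.0332
finger_force: 30.0
```

```bash
python3 s.py
```

```text
4.2 [0.5642 0.1375 0.1057] along 0.338536462461123 F [ 2.8358 -1.6727 -2.6932] Fd -0.4906375356426313 gap 0.03322810922237612 30.000447817146778
```

Call:
{"api": "move_arm", "payload": {
  "steps": [-1,0.07,-0.03,0,0,0,0,-1,-0.0374,-0.0927,0,0,0,0,-1,-0.0748,-0.1855,0,0,0,0,-1,-0.0748,-0.1855,0,0,0,0,-1,-0.0748,-0.1855,0,0,0,0,-1,-0.0374,-0.0927,0,0,0,0]
}}

```text
time: 4.95
position: [0.5627, 0.1339, 0.1058]
ee_rot: [[0.372, 0.928, 0.005], [0.928, -0.372, 0.004], [0.006, 0.003, -1.0]]
contact_force: [8.1, 7.0, -7.3]
finger_gap: 0.0329
finger_force: 30.0
```

```bash
python3 s.py
```

```text
4.95 [0.5627 0.1339 0.1058] along 0.33461997566990354 F [ 8.0973  6.953  -7.3466] Fd 9.476559090450499 gap 0.03285363522926677 29.9972340837121
```

Call:
{"api": "move_arm", "payload": {
  "steps": [-1,0.05,-0.2055,-0.1,0,0,0,-1,-0.0374,-0.1255,-0.1,0,0,0,-1,-0.0374,-0.0927,0,0,0,0,-1,-0.0374,-0.0927,0,0,0,0]
}}

```text
time: 5.45
position: [0.5615, 0.1306, 0.1055]
ee_rot: [[0.372, 0.928, 0.003], [0.928, -0.372, 0.008], [0.008, 0.0, -1.0]]
contact_force: [0.9, 9.3, 5.8]
finger_gap: 0.0333
finger_force: 30.1
```

```bash
python3 s.py
```

```text
5.45 [0.5615 0.1306 0.1055] along 0.33113318737201425 F [0.91   9.3409 5.7917] Fd 9.003094525343423 gap 0.03333602489320796 30.051524229347706
```

Call:
{"api": "move_arm", "payload": {
  "steps": [-1,-0.0374,-0.0927,0.07,0,0,0,-1,-0.0374,-0.0927,0,0,0,0,-1,-0.0374,-0.0927,0,0,0,0,-1,-0.0374,-0.0927,0,0,0,0]
}}

```text
time: 5.95
position: [0.5598, 0.1265, 0.1055]
ee_rot: [[0.372, 0.928, 0.003], [0.928, -0.372, 0.007], [0.007, 0.0, -1.0]]
contact_force: [2.4, 8.0, 2.4]
finger_gap: 0.0332
finger_force: 30.0
```

```bash
python3 s.py; python3 - <<'E'
from h import *
im=cams.snapshot('wrist'); cv2.imwrite('pics/w2.png',cv2.resize(im[150:330,150:370],None,fx=3,fy=3))
E
```

```text
5.95 [0.5598 0.1265 0.1055] along 0.3266934879113536 F [2.4481 7.9844 2.3824] Fd 8.320272279207657 gap 0.033197699511085164 30.039060786366463
```

View pics/w2.png

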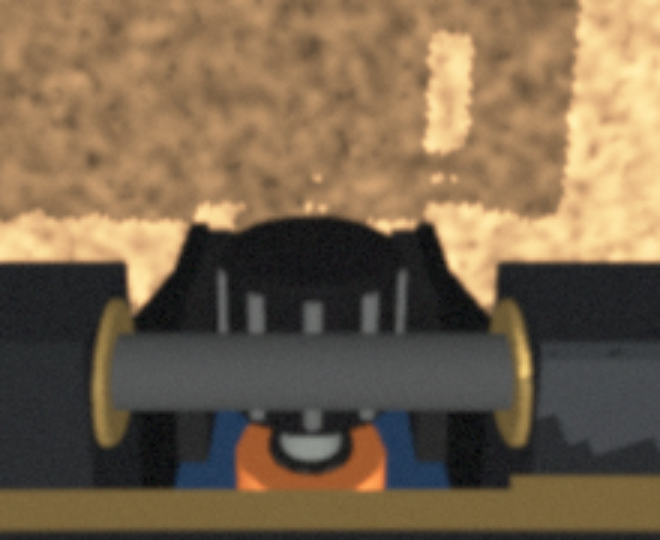

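The grip is centred on the knob, but the gap is hidden in this view. I'll keep pushing in.

Call:
{"api": "move_arm", "payload": {
  "steps": [-1,-0.0374,-0.0927,0,0,0,0,-1,-0.0374,-0.0927,0,0,0,0,-1,-0.0374,-0.0927,0,0,0,0]
}}

```text
time: 6.38
position: [0.559, 0.1245, 0.1056]
ee_rot: [[0.371, 0.928, 0.004], [0.928, -0.372, 0.008], [0.009, 0.0, -1.0]]
contact_force: [2.9, 10.4, 1.5]
finger_gap: 0.0331
finger_force: 30.0
```

```bash
python3 s.py
```

```text
6.375 [0.559  0.1245 0.1056] along 0.32452578019769723 F [ 2.9161 10.4175  1.4803] Fd 10.75182179795227 gap 0.03312450331081344 30.03580978140235
```

Call:
{"api": "move_arm", "payload": {
  "steps": [-1,-0.0374,-0.0927,0,0,0,0,-1,0,0,0,0,0,0]
}}

```text
time: 6.62
position: [0.559, 0.1244, 0.1056]
ee_rot: [[0.371, 0.929, 0.004], [0.929, -0.371, 0.009], [0.01, 0.001, -1.0]]
contact_force: [3.4, 12.1, 0.5]
finger_gap: 0.0332
finger_force: 30.0
```

```bash
python3 s.py
```

```text
6.625 [0.559  0.1244 0.1056] along 0.3244171263124416 F [ 3.4359 12.0545  0.4885] Fd 12.46434049644676 gap 0.033192277157116444 30.03946641460061
```

Call:
{"api": "move_arm", "payload": {
  "steps": [-1,-0.0187,-0.0464,0,0,0,0,-1,0,0,0,0,0,0]
}}

```text
time: 6.88
position: [0.5589, 0.1244, 0.1056]
ee_rot: [[0.371, 0.929, 0.005], [0.929, -0.371, 0.009], [0.01, 0.001, -1.0]]
contact_force: [3.9, 11.9, 0.6]
finger_gap: 0.0328
finger_force: 30.0
```

```bash
python3 s.py
```

```text
6.875 [0.5589 0.1244 0.1056] along 0.3244054106057862 F [ 3.8853 11.9108  0.5826] Fd 12.499189185735693 gap 0.03276845168134912 30.040524937212467
```

Call:
{"api": "move_arm", "payload": {
  "steps": [-1,-0.0224,-0.0556,0,0,0,0,-1,0,0,0,0,0,0]
}}

```text
time: 7.12
position: [0.5589, 0.1243, 0.1056]
ee_rot: [[0.371, 0.929, 0.005], [0.929, -0.371, 0.01], [0.011, 0.001, -1.0]]
contact_force: [4.3, 13.8, -0.4]
finger_gap: 0.0331
finger_force: 30.0
```

```bash
python3 s.py
```

```text
7.125 [0.5589 0.1243 0.1056] along 0.3243110798750102 F [ 4.3037 13.7827 -0.3991] Fd 14.391628786840748 gap 0.03307841202922364 30.04133613780141
```

Call:
{"api": "move_arm", "payload": {
  "steps": [-1,0.0748,0.1855,0,0,0,0,-1,0.0748,0.1855,0,0,0,0,-1,0.0748,0.1855,0,0,0,0,-1,0.0748,0.1855,0,0,0,0,-1,0.0748,0.1855,0,0,0,0,-1,0.0748,0.1855,0,0,0,0,-1,0.0748,0.1855,0,0,0,0,-1,0.0748,0.1855,0,0,0,0,-1,0.0374,0.0927,0,0,0,0,-1,0.0374,0.0927,0,0,0,0]
}}

```text
time: 8.38
position: [0.5612, 0.1297, 0.1053]
ee_rot: [[0.376, 0.927, -0.006], [0.927, -0.376, -0.003], [-0.006, -0.005, -1.0]]
contact_force: [-6.3, -6.2, 13.8]
finger_gap: 0.0334
finger_force: 30.0
```

```bash
python3 s.py
```

```text
8.375 [0.5612 0.1297 0.1053] along 0.33017908847423605 F [-6.2909 -6.1765 13.8367] Fd -8.080937938534998 gap 0.03341822847894603 30.045233443379402
```

Call:
{"api": "move_arm", "payload": {
  "steps": [-1,0.0374,0.0927,0.1,0,0,0,-1,0.0374,0.0927,0,0,0,0,-1,0.0374,0.0927,0,0,0,0,-1,0.0374,0.0927,0,0,0,0,-1,0.0374,0.0927,0,0,0,0]
}}

```text
time: 9.0
position: [0.5628, 0.1338, 0.1054]
ee_rot: [[0.376, 0.927, -0.007], [0.927, -0.376, -0.005], [-0.007, -0.005, -1.0]]
contact_force: [-4.9, -7.8, 8.5]
finger_gap: 0.0331
finger_force: 30.0
```

```bash
python3 s.py
```

```text
9.0 [0.5628 0.1338 0.1054] along 0.3345541541541072 F [-4.8548 -7.7732  8.4539] Fd -9.02451680183693 gap 0.03309138551146637 30.028774347156286
```

Call:
{"api": "move_arm", "payload": {
  "steps": [-1,0.0374,0.0927,0.05,0,0,0,-1,0.0374,0.0927,0,0,0,0,-1,0.0374,0.0927,0,0,0,0,-1,0.0374,0.0927,0,0,0,0]
}}

```text
time: 9.5
position: [0.5642, 0.1372, 0.1055]
ee_rot: [[0.376, 0.927, -0.007], [0.927, -0.376, -0.005], [-0.008, -0.005, -1.0]]
contact_force: [-4.7, -8.5, 6.0]
finger_gap: 0.0331
finger_force: 30.0
```

```bash
python3 s.py
```

```text
9.5 [0.5642 0.1372 0.1055] along 0.33824160613225357 F [-4.668  -8.494   5.9968] Fd -9.623124019550701 gap 0.033086701941687585 30.020775832235813
```

Call:
{"api": "move_arm", "payload": {
  "steps": [-1,0.0374,0.0927,0,0,0,0,-1,0.0374,0.0927,0,0,0,0,-1,0.0374,0.0927,0,0,0,0]
}}

```text
time: 9.88
position: [0.5653, 0.14, 0.1055]
ee_rot: [[0.376, 0.927, -0.007], [0.927, -0.376, -0.005], [-0.008, -0.005, -1.0]]
contact_force: [-3.8, -7.8, 5.4]
finger_gap: 0.0334
finger_force: 30.0
```

```bash
python3 s.py
```

```text
9.875 [0.5653 0.14   0.1055] along 0.34122608463175114 F [-3.8269 -7.8204  5.3512] Fd -8.683930528672672 gap 0.03341097933220285 30.02083372324705
```

Call:
{"api": "move_arm", "payload": {
  "steps": [-1,0.0374,0.0927,0,0,0,0,-1,0.0374,0.0927,0,0,0,0,-1,0,0,0,0,0,0]
}}

```text
time: 10.25
position: [0.5656, 0.1405, 0.1054]
ee_rot: [[0.376, 0.926, -0.009], [0.926, -0.376, -0.007], [-0.01, -0.005, -1.0]]
contact_force: [-6.7, -10.1, 6.4]
finger_gap: 0.0332
finger_force: 30.0
```

```bash
python3 s.py
```

```text
10.25 [0.5656 0.1405 0.1054] along 0.3418381897527187 F [ -6.6788 -10.1042   6.3839] Fd -11.868480507038539 gap 0.03324780399669227 30.026705246418715
```

Call:
{"api": "move_arm", "payload": {
  "steps": [-1,0.0374,0.0927,0,0,0,0,-1,0,0,0,0,0,0]
}}

```text
time: 10.5
position: [0.5656, 0.1406, 0.1054]
ee_rot: [[0.377, 0.926, -0.009], [0.926, -0.377, -0.008], [-0.011, -0.006, -1.0]]
contact_force: [-7.3, -12.0, 7.9]
finger_gap: 0.0333
finger_force: 30.0
```

```bash
python3 s.py
```

```text
10.5 [0.5656 0.1406 0.1054] along 0.34195042528979963 F [ -7.3102 -11.9922   7.8873] Fd -13.85555447228714 gap 0.033254498158261286 30.029725916683674
```

Call:
{"api": "move_arm", "payload": {
  "steps": [-1,-0.0935,-0.2319,0.1,0,0,0,-1,-0.0935,-0.2319,0.1,0,0,0,1,0,0,0,0,0,0,1,0,0,0,0,0,0,1,0,0,0,0,0,0,1,0,0,0,0,0,0,1,0,0,3,0,0,0,1,0,0,4,0,0,0,1,0,0,4,0,0,0,1,0,0,0,0,0,0]
}}

```text
time: 11.75
position: [0.5696, 0.143, 0.2215]
ee_rot: [[0.374, 0.927, 0.007], [0.927, -0.374, 0.003], [0.005, 0.005, -1.0]]
contact_force: [-0.0, 0.1, 0.3]
finger_gap: 0.0863
finger_force: 0.0
```

```bash
python3 s.py; python3 - <<'E'
from h import *
st=env.read_state(); im=cams.snapshot('wrist'); np.save('st.npy',st,allow_pickle=True); cv2.imwrite('pics/w3.png',cv2.resize(im[150:330,160:340],None,fx=3.3,fy=3.3,interpolation=cv2.INTER_CUBIC))
E
```

```text
11.75 [0.5696 0.143  0.2215] along 0.3456552362547709 F [-0.0482  0.0826  0.2571] Fd 0.05855753178580356 gap 0.0863425686700872 0.0
```

View pics/w3.png

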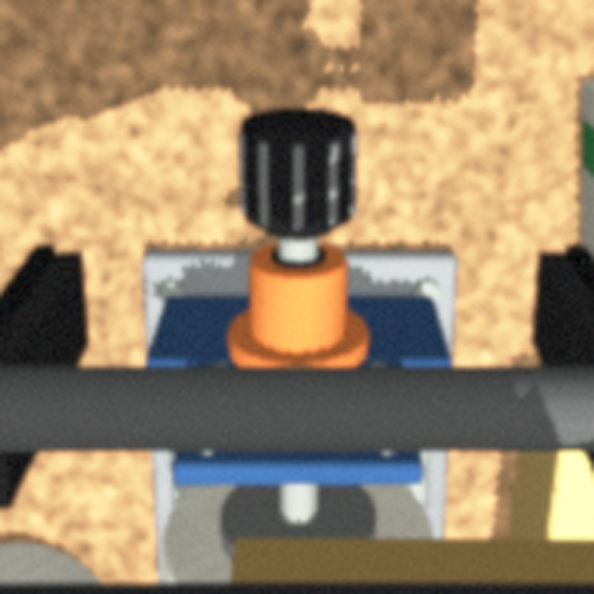

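The knob is free, with its centre column at x≈299. The hub's outer top edge is at row ≈268, its junction with the flange at ≈347, and the finger bar hides the gap.

```bash
python3 - <<'E'
from h import *
np.set_printoptions(precision=4,suppress=True)
st=np.load('st.npy',allow_pickle=True).item(); d=np.array([.374,.9274,0]);n=np.array([.9274,-.374,0])
for nm,c,r,z in [('hub out',298,268,.115),('junction',298,347,.115),('knob in',300,232,.117),('knob out',298,143,.117)]:
    p=onz('wrist',[150+r/3.3,160+c/3.3],z,st); print(nm,p,'along',p@d,'across',p@n)
print('tcp',st['position']@d,st['position']@n)
E
```

```text
hub out [0.5563 0.1146 0.115 ] along 0.3143291479854943 across 0.47310328845653643
junction [0.5467 0.091  0.115 ] along 0.2888633450679856 across 0.4730195997187916
knob in [0.5614 0.1254 0.117 ] along 0.32630307495909333 across 0.47372211758557564
knob out [0.5708 0.15   0.117 ] along 0.3526246947347763 across 0.4732420762403656
tcp 0.3456552362547709 0.4747731159818479
```

Call:
{"api": "move_arm", "payload": {
  "steps": [1,-1.77,-4.0,0,0,0,0,1,0,0,-4,0,0,0,1,0,0,-4,0,0,0,1,0,0,-3.5,0,0,0,-0.3,0,0,0,0,0,0,-1,0,0,0,0,0,0,-1,0,0,0,0,0,0,-1,0,0,0,0,0,0,-1,0,0,0,0,0,0,-1,0,0,0,0,0,0]
}}

```text
time: 13.05
position: [0.5498, 0.1026, 0.103]
ee_rot: [[0.374, 0.927, 0.0], [0.927, -0.374, 0.0], [0.0, 0.0, -1.0]]
contact_force: [0.5, 0.8, 0.1]
finger_gap: 0.0346
finger_force: 0.0
```

Call:
{"api": "move_arm", "payload": {
  "steps": [-1,0,0,0,0,0,0,-1,0,0,0,0,0,0,-1,0,0,0,0,0,0,-1,0,0,0,0,0,0]
}}

```text
time: 13.55
position: [0.55, 0.1025, 0.1029]
ee_rot: [[0.374, 0.927, 0.001], [0.927, -0.374, 0.0], [0.0, 0.001, -1.0]]
contact_force: [0.4, -0.4, 0.4]
finger_gap: 0.0283
finger_force: 29.9
```

```bash
python3 s.py; python3 - <<'E'
from h import *
im=cams.snapshot('wrist'); cv2.imwrite('pics/w4.png',cv2.resize(im[150:330,150:370],None,fx=3,fy=3))
E
```

```text
13.55 [0.55   0.1025 0.1029] along 0.30076854022113697 F [ 0.3582 -0.3988  0.3681] Fd -0.23583131680036187 gap 0.028319904751004835 29.93416339159012
```

View pics/w4.png

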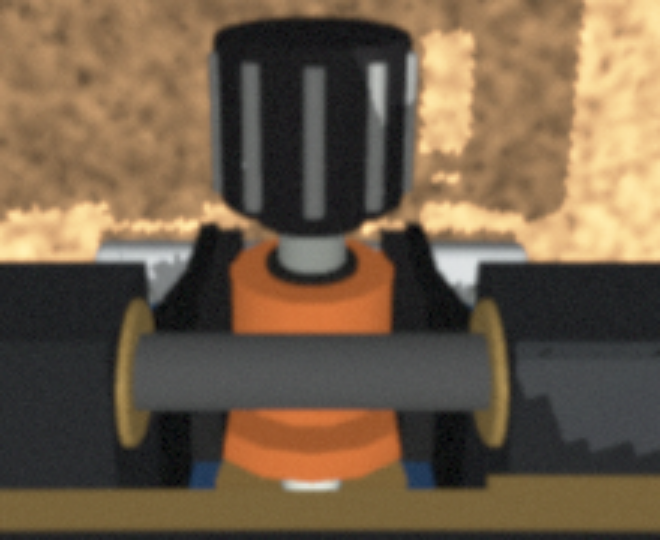

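The hub is gripped cleanly just above the flange. I'll slide it in, targeting an along-axis reading of 0.2861.

Call:
{"api": "move_arm", "payload": {
  "steps": [-1,-0.0748,-0.1855,0,0,0,0,-1,-0.0748,-0.1855,0,0,0,0,-1,-0.0748,-0.1855,0,0,0,0,-1,-0.0748,-0.1855,0,0,0,0,-1,-0.0748,-0.1855,0,0,0,0,-1,-0.0374,-0.0927,0,0,0,0,-1,0,0,0,0,0,0]
}}

```text
time: 14.48
position: [0.5467, 0.0945, 0.103]
ee_rot: [[0.373, 0.928, 0.003], [0.928, -0.373, 0.002], [0.003, 0.002, -1.0]]
contact_force: [3.7, 4.6, -2.6]
finger_gap: 0.029
finger_force: 30.0
```

```bash
python3 s.py
```

```text
14.475 [0.5467 0.0945 0.103 ] along 0.2920688319470268 F [ 3.7461  4.6187 -2.584 ] Fd 5.68438720344211 gap 0.028995686101226548 30.014500692486763
```

Call:
{"api": "move_arm", "payload": {
  "steps": [-1,-0.0561,-0.1391,0,0,0,0,-1,-0.0561,-0.1391,0,0,0,0,-1,-0.0374,-0.0927,0,0,0,0,-1,0,0,0,0,0,0]
}}

```text
time: 14.98
position: [0.5452, 0.0907, 0.103]
ee_rot: [[0.373, 0.928, 0.003], [0.928, -0.373, 0.002], [0.003, 0.002, -1.0]]
contact_force: [3.5, 5.2, -1.1]
finger_gap: 0.0286
finger_force: 30.0
```

```bash
python3 s.py
```

```text
14.975 [0.5452 0.0907 0.103 ] along 0.288072452481265 F [ 3.5466  5.2369 -1.113 ] Fd 6.183126997083359 gap 0.028560289694206847 30.01479584723711
```

Call:
{"api": "move_arm", "payload": {
  "steps": [-1,-0.0374,-0.0927,0,0,0,0,-1,-0.0374,-0.0927,0,0,0,0,-1,0,0,0,0,0,0]
}}

```text
time: 15.35
position: [0.5445, 0.089, 0.103]
ee_rot: [[0.373, 0.928, 0.003], [0.928, -0.373, 0.003], [0.003, 0.002, -1.0]]
contact_force: [4.1, 5.4, -2.2]
finger_gap: 0.0284
finger_force: 30.0
```

```bash
python3 s.py
```

```text
15.35 [0.5445 0.089  0.103 ] along 0.2861432538155483 F [ 4.0563  5.4128 -2.1565] Fd 6.5368756519607425 gap 0.028437444435146883 30.01495186239481
```

Call:
{"api": "move_arm", "payload": {
  "steps": [-1,0.0486,0.1206,0,0,0,0,-1,0.0486,0.1206,0,0,0,0,1,0,0,0,0,0,0,1,0,0,0,0,0,0,1,0,0,0,0,0,0,1,0,0,0,0,0,0,1,0,0,0,0,0,0,1,0.4,1.0,0.2,0,0,0,1,0.8,1.98,0.1,0,0,0,1,0.8,1.98,0,0,0,0]
}}

```text
time: 16.6
position: [0.5652, 0.1412, 0.106]
ee_rot: [[0.373, 0.928, 0.001], [0.928, -0.373, 0.001], [0.001, 0.0, -1.0]]
contact_force: [0.2, -0.4, 0.5]
finger_gap: 0.0866
finger_force: 0.0
```

Call:
{"api": "move_arm", "payload": {
  "steps": [-0.2,0,0,0,0,0,0,-1,0,0,0,0,0,0,-1,0,0,0,0,0,0,-1,0,0,0,0,0,0,-1,0,0,0,0,0,0,-1,0,0,0,0,0,0,-1,0,0,0,0,0,0,-1,0,0,0,0,0,0,-1,0,0,0,0,0,0]
}}

```text
time: 17.73
position: [0.5646, 0.1385, 0.1058]
ee_rot: [[0.374, 0.927, 0.001], [0.927, -0.374, -0.0], [0.0, 0.001, -1.0]]
contact_force: [2.1, -0.3, -1.0]
finger_gap: 0.0331
finger_force: 30.0
```

```bash
python3 s.py; python3 - <<'E'
from h import *
im=cams.snapshot('wrist'); cv2.imwrite('pics/w5.png',cv2.resize(im[150:330,150:370],None,fx=3,fy=3))
im=cams.snapshot('top'); cv2.imwrite('pics/t5.png',cv2.resize(im[150:240,190:310],None,fx=6,fy=6,interpolation=cv2.INTER_CUBIC))
E
```

```text
17.725 [0.5646 0.1385 0.1058] along 0.33961352419823815 F [ 2.0585 -0.291  -1.0199] Fd 0.4999839703882091 gap 0.03312668228424158 29.995472207665443
```

View pics/w5.png

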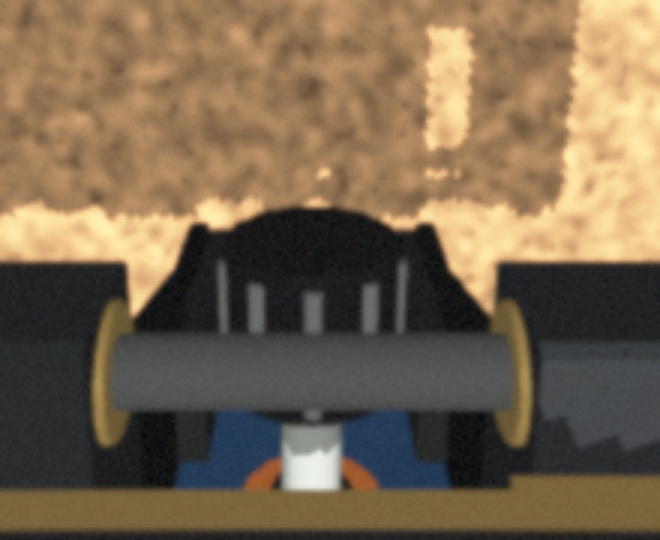

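The knob is gripped again and the collar has stayed inboard. I'll push in gently.

Call:
{"api": "move_arm", "payload": {
  "steps": [-1,-0.0374,-0.0927,0,0,0,0,-1,-0.0374,-0.0927,0,0,0,0,-1,-0.0374,-0.0927,0,0,0,0,-1,-0.0374,-0.0927,0,0,0,0,-1,-0.0187,-0.0464,0,0,0,0,-1,0,0,0,0,0,0]
}}

```text
time: 18.58
position: [0.5645, 0.1381, 0.106]
ee_rot: [[0.372, 0.928, 0.005], [0.928, -0.372, 0.004], [0.006, 0.003, -1.0]]
contact_force: [6.7, 5.4, -6.0]
finger_gap: 0.0335
finger_force: 30.0
```

```bash
python3 s.py
```

```text
18.575 [0.5645 0.1381 0.106 ] along 0.33922240924369 F [ 6.7169  5.4477 -5.9766] Fd 7.564315004425709 gap 0.033531175211080726 29.985704831779003
```

Call:
{"api": "move_arm", "payload": {
  "steps": [-1,-0.0374,-0.0927,0,0,0,0,-1,0,0,0,0,0,0]
}}

```text
time: 18.82
position: [0.5641, 0.1373, 0.106]
ee_rot: [[0.372, 0.928, 0.005], [0.928, -0.372, 0.004], [0.006, 0.003, -1.0]]
contact_force: [6.8, 5.7, -6.3]
finger_gap: 0.0334
finger_force: 30.0
```

```bash
python3 s.py
```

```text
18.825 [0.5641 0.1373 0.106 ] along 0.33829187632509833 F [ 6.7921  5.6602 -6.2741] Fd 7.78954121852944 gap 0.03340240459197786 29.986349679529667
```

Call:
{"api": "move_arm", "payload": {
  "steps": [-1,-0.0374,-0.0927,0,0,0,0,-1,0,0,0,0,0,0]
}}

```text
time: 19.08
position: [0.5637, 0.1364, 0.106]
ee_rot: [[0.372, 0.928, 0.005], [0.928, -0.372, 0.004], [0.006, 0.003, -1.0]]
contact_force: [7.2, 7.0, -7.0]
finger_gap: 0.0334
finger_force: 30.0
```

```bash
python3 s.py
```

```text
19.075 [0.5637 0.1364 0.106 ] along 0.33729911922243533 F [ 7.1686  6.9969 -7.0476] Fd 9.1699235324209 gap 0.033380861120764736 29.986517876386642
```

Call:
{"api": "move_arm", "payload": {
  "steps": [-1,-0.0374,-0.0927,0,0,0,0,-1,0,0,0,0,0,0]
}}

```text
time: 19.32
position: [0.5636, 0.1361, 0.106]
ee_rot: [[0.372, 0.928, 0.005], [0.928, -0.372, 0.005], [0.007, 0.003, -1.0]]
contact_force: [7.7, 7.8, -7.1]
finger_gap: 0.0331
finger_force: 30.0
```

```bash
python3 s.py
```

```text
19.325 [0.5636 0.1361 0.106 ] along 0.33697678962826955 F [ 7.7061  7.773  -7.057 ] Fd 10.090735484344409 gap 0.033076578625469075 29.98491458594799
```

Call:
{"api": "move_arm", "payload": {
  "steps": [-1,-0.0374,-0.0927,0,0,0,0,-1,0,0,0,0,0,0]
}}

```text
time: 19.58
position: [0.5636, 0.136, 0.106]
ee_rot: [[0.372, 0.928, 0.006], [0.928, -0.372, 0.006], [0.008, 0.004, -1.0]]
contact_force: [8.3, 9.4, -7.8]
finger_gap: 0.0332
finger_force: 30.0
```

```bash
python3 s.py
```

```text
19.575 [0.5636 0.136  0.106 ] along 0.33688104490243137 F [ 8.2728  9.4251 -7.7883] Fd 11.834877514615766 gap 0.03318831100032996 29.984307065606117
```

Call:
{"api": "move_arm", "payload": {
  "steps": [-1,-0.0187,-0.0464,0,0,0,0,-1,0,0,0,0,0,0]
}}

```text
time: 19.82
position: [0.5636, 0.1359, 0.106]
ee_rot: [[0.372, 0.928, 0.007], [0.928, -0.372, 0.006], [0.008, 0.004, -1.0]]
contact_force: [7.8, 10.2, -8.7]
finger_gap: 0.0331
finger_force: 30.0
```

```bash
python3 s.py
```

```text
19.825 [0.5636 0.1359 0.106 ] along 0.33684556463441384 F [ 7.7673 10.2039 -8.7258] Fd 12.36803228136141 gap 0.03308625436225009 29.98434405773878
```

Call:
{"api": "move_arm", "payload": {
  "steps": [-1,0.0748,0.1855,0,0,0,0,-1,0.0748,0.1855,0,0,0,0,-1,0.0748,0.1855,0,0,0,0,-1,0.0561,0.1391,0,0,0,0,-1,0.0374,0.0927,0,0,0,0,-1,0.0374,0.0927,0,0,0,0,-1,0,0,0,0,0,0]
}}

```text
time: 20.7
position: [0.5638, 0.1363, 0.1058]
ee_rot: [[0.376, 0.927, -0.002], [0.927, -0.376, -0.003], [-0.004, -0.001, -1.0]]
contact_force: [-0.5, -6.8, 2.7]
finger_gap: 0.0334
finger_force: 30.0
```

```bash
python3 s.py
```

```text
20.7 [0.5638 0.1363 0.1058] along 0.3372652733023371 F [-0.4948 -6.7867  2.688 ] Fd -6.479071217700198 gap 0.03339844746611476 30.002844538539648
```

Call:
{"api": "move_arm", "payload": {
  "steps": [-1,0.0374,0.0927,0,0,0,0,-1,0.0374,0.0927,0,0,0,0,-1,0,0,0,0,0,0]
}}

```text
time: 21.08
position: [0.564, 0.1369, 0.1057]
ee_rot: [[0.376, 0.927, -0.004], [0.927, -0.376, -0.005], [-0.006, -0.002, -1.0]]
contact_force: [-2.6, -8.4, 4.3]
finger_gap: 0.0334
finger_force: 30.0
```

```bash
python3 s.py
```

```text
21.075 [0.564  0.1369 0.1057] along 0.3378734566514737 F [-2.5783 -8.4042  4.3078] Fd -8.758304326895605 gap 0.03342702604395774 30.00808635726571
```

Call:
{"api": "move_arm", "payload": {
  "steps": [-1,0.0374,0.0927,0,0,0,0,-1,0,0,0,0,0,0]
}}

```text
time: 21.32
position: [0.5643, 0.1377, 0.1057]
ee_rot: [[0.376, 0.926, -0.004], [0.926, -0.376, -0.005], [-0.006, -0.002, -1.0]]
contact_force: [-0.9, -8.8, 4.5]
finger_gap: 0.0335
finger_force: 30.0
```

```bash
python3 s.py
```

```text
21.325 [0.5643 0.1377 0.1057] along 0.3387237091808064 F [-0.9492 -8.8056  4.5013] Fd -8.521296207414077 gap 0.03345024064310814 30.008557587862015
```

Call:
{"api": "move_arm", "payload": {
  "steps": [-1,0.0374,0.0927,0,0,0,0,-1,0,0,0,0,0,0]
}}

```text
time: 21.58
position: [0.5646, 0.1385, 0.1057]
ee_rot: [[0.376, 0.926, -0.004], [0.926, -0.376, -0.005], [-0.006, -0.002, -1.0]]
contact_force: [-1.4, -8.4, 4.7]
finger_gap: 0.0332
finger_force: 30.0
```

```bash
python3 s.py
```

```text
21.575 [0.5646 0.1385 0.1057] along 0.33961325939716813 F [-1.3612 -8.4426  4.6514] Fd -8.338714029118014 gap 0.03317509159618885 30.009169075638056
```

Call:
{"api": "move_arm", "payload": {
  "steps": [-1,0.0374,0.0927,0,0,0,0,-1,0,0,0,0,0,0]
}}

```text
time: 21.82
position: [0.5647, 0.1386, 0.1057]
ee_rot: [[0.377, 0.926, -0.005], [0.926, -0.377, -0.006], [-0.007, -0.002, -1.0]]
contact_force: [-2.2, -10.6, 5.4]
finger_gap: 0.0331
finger_force: 30.0
```

```bash
python3 s.py
```

```text
21.825 [0.5647 0.1386 0.1057] along 0.3397859482954982 F [ -2.2448 -10.6415   5.3704] Fd -10.708483385952603 gap 0.033118344609812805 30.01269729807973
```

Contact with the stop is beginning, so I'll press slightly more to be sure.

Call:
{"api": "move_arm", "payload": {
  "steps": [-1,0.0374,0.0927,0,0,0,0,-1,0.0187,0.0464,0,0,0,0,-1,0,0,0,0,0,0]
}}

```text
time: 22.2
position: [0.5648, 0.1388, 0.1057]
ee_rot: [[0.377, 0.926, -0.006], [0.926, -0.377, -0.007], [-0.009, -0.003, -1.0]]
contact_force: [-4.3, -12.6, 6.3]
finger_gap: 0.0332
finger_force: 30.0
```

```bash
python3 s.py
```

```text
22.2 [0.5648 0.1388 0.1057] along 0.3399115493087085 F [ -4.3483 -12.5661   6.2522] Fd -13.28004170352026 gap 0.0331578073141944 30.018922314047813
```

The measured float is about 2.6 mm. I'll relax the load, let go and withdraw.

Call:
{"api": "move_arm", "payload": {
  "steps": [-1,-0.0898,-0.2226,0.05,0,0,0,-1,-0.0898,-0.2226,0.05,0,0,0,1,0,0,0,0,0,0,1,0,0,0,0,0,0,1,0,0,0,0,0,0,1,0,0,0,0,0,0,1,0,0,4,0,0,0,1,0,0,5,0,0,0,1,0,0,5,0,0,0,1,0,0,0,0,0,0]
}}

```text
time: 23.45
position: [0.5676, 0.1413, 0.2513]
ee_rot: [[0.374, 0.927, 0.008], [0.927, -0.374, 0.004], [0.007, 0.007, -1.0]]
contact_force: [0.2, -0.2, 0.0]
finger_gap: 0.0867
finger_force: 0.0
```

```bash
python3 s.py; python3 - <<'E'
from h import *
cv2.imwrite('pics/w6.png',cv2.resize(cams.snapshot('wrist'),None,fx=1.5,fy=1.5,interpolation=cv2.INTER_CUBIC))
E
```

```text
23.45 [0.5676 0.1413 0.2513] along 0.34334390221516164 F [ 0.1687 -0.1559  0.0079] Fd -0.08145169433502909 gap 0.08666249262009432 0.0
```

View pics/w6.png

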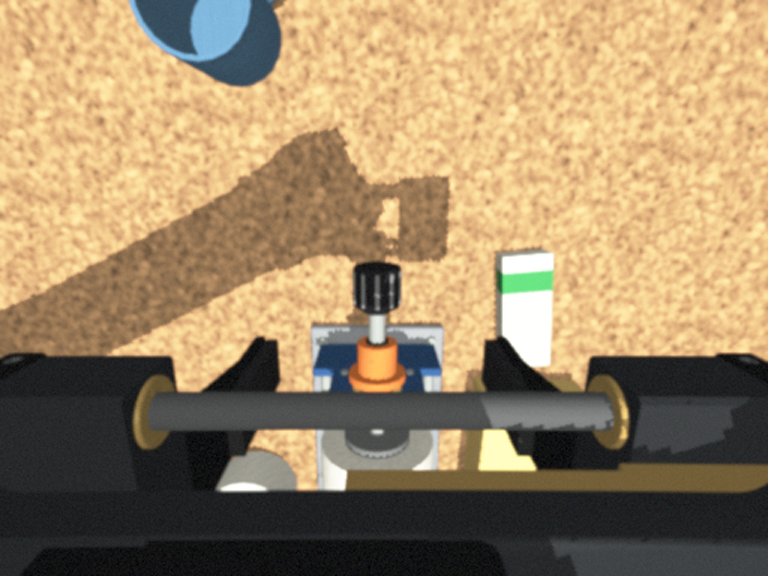

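The collar at (377,375) sits close to the bearing, the knob at (377,288) is drawn out, the mug and packet show no sign of having moved, and the arm is clear. I'm handing in.

```bash
python3 -c "
from station import env
print(env.sign_off())"
```

```text
the job is handed in; nothing more can be done
None
```

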